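# Set the channel selector to green and record

### The arm

A 6-joint arm with a two-finger parallel gripper is mounted at the origin on the work surface. World frame = base frame: x ahead of the robot, y to its left, z up, the work surface at z = 0. Lengths are in m, angles in rad, forces in N, time in s.
With the tool pointing down it reaches from about 0.3 to 0.875 m from the base axis. Payload 6.4 kg.
Tool frame: the origin (TCP) lies between the finger pads; the fingertips stand 19 mm ahead of it and the grasp point (between the pads) is the TCP; z points along the fingers, y is the direction in which the jaws open and shut (so a half turn about z gives the same grasp; the last joint's range is limited). The gripper opens to 85 mm and grips with 20 to 120 N. Pads are 22 mm wide; open, the fingers measure 114 mm over their backs; the gripper's body (76 mm by 85 mm) begins 54 mm behind the grasp point. The pads swing forward as they close: fully open they stand 13 mm farther back than shut.
Start: joints at [1.029, 0.181, 1.607, -0, 1.354, -0.206], TCP at [0.189, 0.543, 0.25] pointing down, gripper open.
Joint ranges: [-2.99, 2.99], [-0.89, 2.07], [0.3, 2.58], [-1.14, 4.28], [0, 2.63], [-3.12, 3.12]. Speed limits (rad/s): [2.57, 2.57, 3.01, 3.14, 3.14, 3.14].

### API

Orientations are given as a unit quaternion [w, x, y, z].
In Python, from bench import * gives the robot as it stands.
- The arm moves only by the tool apply_moves, never from a script. Its argument "moves" is a list that holds one entry, the list of rows, each a list of 7 numbers: the shift along the tool's x, y, z in cm, then the turn, a rotation vector about the tool's x, y, z in rad, then the opening, from 0 (shut) to 1 (fully open). A call has 1 to 8 rows; each row is the pose to reach, as a shift and turn from the pose commanded when the call began, along the tool's axes at that moment; what a row does not reach only later rows make up. A row lasts 1/10 s, in which the tool goes at most 50 mm and 8.59 degrees, less where a joint would pass 70% of its speed; a pose out of reach is approached as far as the arm can. A call with a gripper value outside its range is refused whole. The fingers move at their own pace and stop on an object; the grip force is fixed at half the most. Time passes only in rows, so rows that repeat a pose let the fingers close. It gives the time, the measured TCP pose, the force and the opening at its end, in the units of the state.
- get_obs(): the state, without advancing time (a new reading comes with each control period).
- camera(name): name is "scene" or "top" or "wrist"; returns the picture (400x640x3 uint8, red, green, blue); there is no depth.
- get_calibration(name): a dict with "vertical_fov" (degrees; the focal length in pixels is half the picture's height over the tangent of half this angle, whatever the lens; pixels are square), "cx", "cy" (the principal point, pixels), "R" (3x3) and "t" (3): a world point X has camera coordinates R X + t. Camera axes: x right, y down, z forward; pixel columns grow to the right and rows downward; lengths in m; the calibration is good to about 2 mm. The wrist camera is an equidistant fisheye: a pixel r from the principal point sees the ray r / f radians off the axis. A picture is of the moment at which its call begins: read the wrist's pose just before it. get_calibration takes no time and is no camera call; for the wrist camera it gives the pose at the moment of the call.
- hand_in(): hands the job in, once; it reports no verdict.
The state is a dict: "time_s": time; "q": joint angles; "dq": joint speeds; "joint_efforts": joint torques, N m; "eef_pos": TCP position; "eef_rot": TCP orientation; "wrist_force": force on the tool from outside, world axes, zero at the start; "torque": the same for the moment, N m; "opening": opening from 0.0 (shut) to 1.0 (fully open).
Only numpy, scipy, OpenCV 4.12 (cv2) and the standard library are available. Lean on these libraries where they do the work, as an engineer would, in place of code of your own. Each camera call takes 0.05 s, during which the arm holds its last target. There are 200 camera calls.

### The job

On the grey read-out console, push the orange tab of the rotary selector around until it points at the green mark, then press the red button to record that channel and let it spring back. Only press the button when the tab is at green, leave the tab pointing there, and do not lift or shift any of the loose things standing about.

Things in the scene. Friction and masses are not known exactly. Their poses are not given: they have to be found in the camera images.
- console: the read-out console: a fixed grey box 240 mm deep, 400 mm wide, flat black deck 62 mm above the table, turned by up to 20 degrees. Origin at the centre of its underside; x to its back (away from the robot), y to its left, z up. A display hood 22 mm high stands on the deck at x = 84 to 112 mm, y = -55 to +115 mm.
- dial_axis (a point): the point on the selector's vertical turning axis at deck height (62 mm above the table); axes as the console's. Round it turns an aluminium disc 80 mm across and 18 mm high, with a hub 40 mm across up to 27 mm above the deck.
- tab_tip (a point): the outer end of the selector's orange tab, 90 mm from the axis and 19 mm above the deck (the tab's mid height). The tab is an upright fin 8 mm thick sticking straight out of the disc's rim, 40 to 90 mm from the axis, 4 to 34 mm above the deck. The point turns with the selector: its x axis points inward to the axis, so the tab points along -x; z is up.
- selector (a joint): angle of the selector in rad: 0 when the tab points straight to the console's front (towards the robot), positive counterclockwise seen from above; stops at -1.75 and +1.75, no detents. It turns freely both ways against a steady drag of about 0.14 N m (2 N when pushed 70 mm from the axis) and stays where it is left.
- green_mark: the green mark: a flat round stud 28 mm across and 2 mm high on the deck; origin at the centre of its underside, 115 mm from the selector's axis. Four such marks (green, blue, yellow, white) lie round the front of the selector, at selector angles -1.3, -0.65, 0.65 and 1.3 rad; which colour lies where changes from run to run.
- blue_mark: the blue mark, same shape as the green one
- yellow_mark: the yellow mark, same shape as the green one
- white_mark: the white mark, same shape as the green one
- record_top (a point): centre of the top face of the red push button (28 mm across) in its grey housing on the deck, at the right of the console; pressed straight down
- record (a joint): travel of the red button in m: 0 up, 0.006 fully down; spring return, fully down takes about 5 N. It counts as pressed beyond 0.004 m.
- cutting_ring: a loose steel ring 62 mm across, 22 mm high on the deck's back right corner; origin at the centre of its underside. Bystander.
- load_cap: a loose brass loading cap 48 mm across, 30 mm high on the deck's back left corner; origin at the centre of its underside. Bystander.
- weight_left: a loose dark steel slotted weight standing on the table beside the console, a disc 72 mm across and 22 mm thick with a stub 24 mm across up to 34 mm; origin at the centre of its underside. Bystander.
- weight_right: a loose dark steel slotted weight standing on the table beside the console, a disc 72 mm across and 22 mm thick with a stub 24 mm across up to 34 mm; origin at the centre of its underside. Bystander.
- cell: a loose brass consolidation cell 100 mm across, 66 mm high, on the table right of the robot; origin at the centre of its underside. Bystander.
- gauge_stand: a loose dial gauge on a post with a blue block foot (60 by 50 mm), 200 mm high, on the table left of the robot; origin at the centre of its underside. Bystander.
- spatula: a loose spatula lying on the table to the right of the console. Bystander.

How it is judged:
On the way, in this order (a step that is already met when the one before it is completed fails the run):
1. the tab points at the green mark (y of green_mark in the frame of tab_tip between -0.014 and 0.014 m and x of green_mark in the frame of tab_tip below 0 m), for 0.3 s.
2. the red button is pressed (all of step 1 and value of joint record above 0.004 m), for 0.05 s.
At the end, for the whole second after the job is handed in: The tab's centre line passes over the green mark (within 14 mm of its centre), on the tab's side of the axis; the selector is at rest; the button has sprung back up (within 1.5 mm); every loose thing is within 15 mm of where it stood (all of step 1 and value of joint record below 0.0015 m and velocity of joint selector between -0.05 and 0.05 rad/s and distance of each of cutting_ring, load_cap, weight_left, weight_right, cell, gauge_stand, spatula from where it was at the start of the episode below 0.015 m); the robot touches nothing.
It fails at once if the red button is pressed while the tab does not point at the green mark (value of joint record above 0.004 m and not (y of green_mark in the frame of tab_tip between -0.014 and 0.014 m and x of green_mark in the frame of tab_tip below 0 m)).
It fails at once if a loose bystander is lifted or shifted by more than 15 mm (distance of any of cutting_ring, load_cap, weight_left, weight_right, cell, gauge_stand, spatula from where it was at the start of the episode above 0.015 m).
It also fails if it takes over 51 s, if anything falls off the work surface, if the arm or the gripper's body presses on something with over 40 N, if the wrist force passes 120 N, or if a joint passes its speed limit or range.

## Working session

There is one attempt and no reset: what is moved stays moved. The work goes in short steps, Python scripts to look and compute and a tool call to move; the robot and the scene stay as the last step left them, time stands still between calls to the robot, and variables do not carry over. Pictures are saved under pics/ and viewed, about 8 in all and at most 12, crops included, and the job is handed in when it is done.

Besides the shell and the picture viewer there is one more tool, called after "Request:" as name([rows], argument=value, ...), one row to a line, values as JSON. apply_moves: Moves the arm, as the interface text tells. Its arguments: {"type":"object","properties":{"moves":{"type":"array","items":{"type":"array","items":{"type":"array","items":{"type":"number"}}}}},"required":["moves"]}

```bash
mkdir -p pics
python3 - <<'E'
from bench import *
import cv2
for n in ("top","scene"):
    cv2.imwrite(f"pics/{n}0.png",camera(n)[:,:,::-1])
o=get_obs();print(o["time_s"],o["eef_pos"],o["eef_rot"],o["opening"])
for n in ("top","scene"):print(get_calibration(n))
E
```

```text
0.1 [0.18920219 0.54247074 0.24947056] [-2.82591120e-04  1.67090648e-01  9.85941208e-01 -7.54948286e-04] 0.9974753954611986
{'vertical_fov': 49.326919705030846, 'cx': 316.78688656821373, 'cy': 202.52299699213322, 'R': array([[-0.0214655 , -0.99957131, -0.01991027],
       [-0.98937976,  0.02410183, -0.14334155],
       [ 0.14375998,  0.01662192, -0.98947298]]), 't': array([0.01153438, 0.49047465, 1.34314257])}
{'vertical_fov': 56.714846663806185, 'cx': 318.48922393668164, 'cy': 201.1155555911615, 'R': array([[ 0.76230506,  0.64697475, -0.01773897],
       [ 0.45543802, -0.55569542, -0.6955421 ],
       [-0.45985564,  0.52213626, -0.71826633]]), 't': array([-0.3756007 , -0.1755281 ,  1.47354529])}
```

View pics/top0.png

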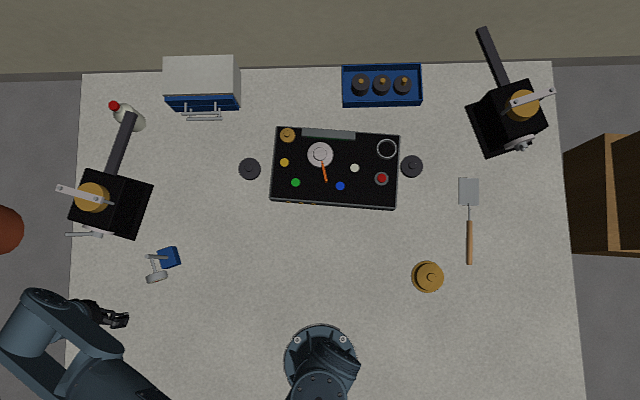

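View pics/scene0.png

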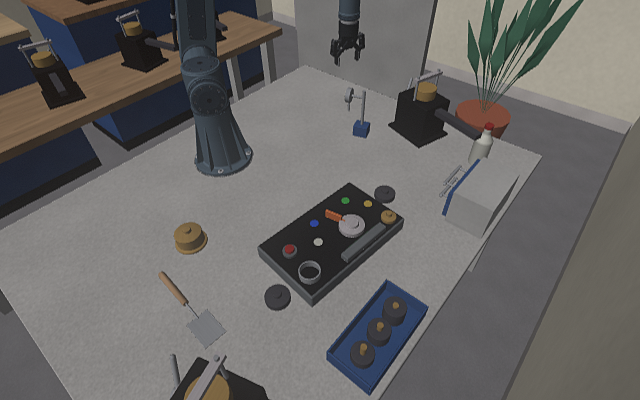

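The pictures show the green mark at top (295,182), with yellow (284,162), blue (340,186) and white (355,168). The hub is near (320,154), the tab tip near (325,181) and the button near (381,179). Next I'll measure these positions.

```bash
cat > h.py <<'E'
from bench import *
import cv2, numpy as np
def ray(n,u,v):
    c=get_calibration(n); f=200/np.tan(np.radians(c["vertical_fov"])/2)
    d=c["R"].T@np.array([(u-c["cx"])/f,(v-c["cy"])/f,1]); return -c["R"].T@c["t"],d
def at(n,u,v,z):
    o,d=ray(n,u,v); return (o+d*(z-o[2])/d[2])
def blob(im,box,hlo,hhi,s=120,v=80):
    x0,y0,x1,y1=box; h=cv2.cvtColor(im,cv2.COLOR_RGB2HSV)[y0:y1,x0:x1]
    m=(h[...,0]>=hlo)&(h[...,0]<=hhi)&(h[...,1]>=s)&(h[...,2]>=v)
    y,x=np.nonzero(m); return x.mean()+x0,y.mean()+y0,len(x)
E
python3 - <<'E'
from h import *
B={"top":dict(green=((285,172,305,192),50,70),blue=((332,178,348,194),105,130),yellow=((277,155,291,170),18,32),red=((373,171,389,187),0,4),tab=((318,160,330,185),5,16)),
"scene":dict(green=((338,194,352,208),50,70),blue=((306,216,322,232),105,130),yellow=((360,197,375,210),18,32),red=((280,240,300,260),0,4),tab=((322,205,346,224),4,16))}
Z=dict(green=.064,blue=.064,yellow=.064,red=.085,tab=.09)
for n in B:
    im=camera(n)
    for k,b in B[n].items():
        u,v,c=blob(im,*b); print(n,k,round(u,1),round(v,1),c,at(n,u,v,Z[k]).round(4))
# red height by triangulation
    h=cv2.resize(im[115:220,260:440] if n=="top" else im[175:310,250:410],None,fx=4.4,fy=4.4,interpolation=cv2.INTER_CUBIC)
    cv2.imwrite(f"pics/{n}1.png",h[:,:,::-1])
print("hub",at("top",320,154,.089), "white",at("top",355,168,.064))
for p in [(276,127),(400,135),(396,209),(270,201)]: print("corner",at("top",*p,.062).round(4))
E
```

```text
top green 295.2 181.9 61 [0.5532 0.0658 0.064 ]
top blue 339.9 185.4 62 [ 0.5386 -0.0732  0.064 ]
top yellow 284.0 161.9 63 [0.618  0.1002 0.064 ]
top red 381.4 177.4 56 [ 0.5563 -0.2002  0.085 ]
top tab 323.9 171.7 56 [ 0.5778 -0.0245  0.09  ]
scene green 344.8 200.2 39 [0.5534 0.0629 0.064 ]
scene blue 313.8 222.7 56 [ 0.5385 -0.0743  0.064 ]
scene yellow 367.5 203.3 47 [0.6181 0.0981 0.064 ]
scene red 288.9 248.5 62 [ 0.5591 -0.2054  0.085 ]
scene tab 332.6 215.3 134 [ 0.5785 -0.0321  0.09  ]
hub [ 0.63406791 -0.0137835   0.089     ] white [ 0.59268418 -0.12209345  0.064     ]
corner [0.7333 0.1247 0.062 ]
corner [ 0.6961 -0.2679  0.062 ]
corner [ 0.4606 -0.2441  0.062 ]
corner [0.4951 0.1453 0.062 ]
```

View pics/top1.png

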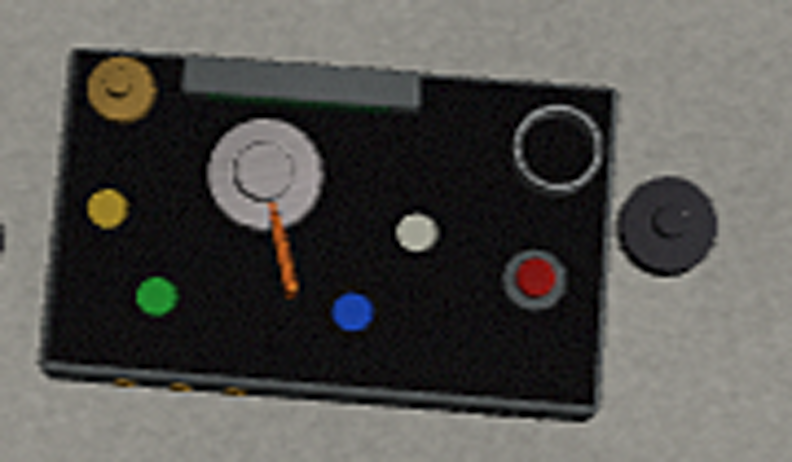

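```bash
cat >> h.py <<'E'
from scipy.spatial.transform import Rotation as Ro
G=np.array([.5533,.065]); A=np.array([.637,-.014]); Y=np.array([.9943,-.1053]); BTN=np.array([.5575,-.2025])
def pose():
    o=get_obs(); q=o["eef_rot"]; return o,o["eef_pos"],Ro.from_quat([q[1],q[2],q[3],q[0]])
def to(x,y,z,psi):
    "row to world TCP pose, pointing down, tool y at world angle psi"
    o,p,R=pose(); T=Ro.from_matrix(np.array([[np.sin(psi),np.cos(psi),0],[-np.cos(psi),np.sin(psi),0],[0,0,-1]]))
    if np.linalg.det(T.as_matrix())<0: raise ValueError
    return np.r_[R.inv().apply(np.array([x,y,z])-p)*100,(R.inv()*T).as_rotvec()].round(3)
def push(a,r=.072,off=.0185):
    "xy, psi for finger pushing tab at console angle a (clockwise)"
    b=np.arctan2(Y[1],Y[0])+np.pi+a; u=np.array([np.cos(b),np.sin(b)]); m=np.array([u[1],-u[0]])
    p=A+r*u-off*m; return p[0],p[1],np.arctan2(m[1],m[0])
E
python3 - <<'E'
from h import *
x,y,s=push(.3,off=.033); print(x,y,s,to(x,y,.2,s),to(x,y,.32,s))
E
```

```text
Traceback (most recent call last):
  File "h.py", line 18, in to
    o,p,R=pose(); T=Ro.from_matrix(np.array([[np.sin(psi),np.cos(psi),0],[-np.cos(psi),np.sin(psi),0],[0,0,-1]]))
                    ~~~~~~~~~~~~~~^^^^^^^^^^^^^^^^^^^^^^^^^^^^^^^^^^^^^^^^^^^^^^^^^^^^^^^^^^^^^^^^^^^^^^^^^^^^^^^
  File "scipy/spatial/transform/_rotation.pyx", line 1143, in scipy.spatial.transform._rotation.Rotation.from_matrix
ValueError: Non-positive determinant (left-handed or null coordinate frame) in rotation matrix 0: [[ 0.98114643 -0.19326581  0.        ]
 [ 0.19326581  0.98114643  0.        ]
 [ 0.          0.         -1.        ]].
```

```bash
sed -i 's/\[np.sin(psi),np.cos(psi),0\],\[-np.cos(psi),np.sin(psi),0\]/[-np.sin(psi),np.cos(psi),0],[np.cos(psi),np.sin(psi),0]/' h.py
python3 - <<'E'
from h import *
x,y,s=push(.3,off=.033); print(x,y,s,to(x,y,.2,s),to(x,y,.32,s))
E
```

```text
0.5727352285236597 -0.06029297081732547 1.7652859565730785 [-5.6070e+01 -4.4281e+01  5.0090e+00 -1.0000e-03 -0.0000e+00 -5.3000e-01] [-5.6068e+01 -4.4294e+01 -6.9910e+00 -1.0000e-03 -0.0000e+00 -5.3000e-01]
```

Request:
apply_moves([
  [[0,0,-5,0,0,0,0],[0,0,-7,0,0,0,0],[-10,-8,-7,0,0,-0.1,0],[-14,-11,-7,0,0,-0.2,0],[-18,-14,-7,0,0,-0.3,0],[-22,-17.4,-7,0,0,-0.4,0],[-26,-20.5,-7,0,0,-0.5,0],[-30,-23.7,-7,0,0,-0.53,0]],
])

```text
time_s: 1.0
eef_pos: [0.3511, 0.2881, 0.3203]
eef_rot: [0.0, -0.099, 0.995, 0.0]
wrist_force: [0.6, 0.5, 0.3]
opening: -0.002
```

Run:
```python
from h import *
x,y,s=push(.3,off=.033); o,p,R=pose(); print(o["time_s"],p,o["opening"],to(x,y,.2,s))
```

```text
1.0 [0.35111417 0.28809854 0.32032939] -0.0020550157922338648 [-1.4877e+01 -3.8516e+01  1.2037e+01  0.0000e+00  0.0000e+00  3.0000e-03]
```

Request:
apply_moves([
  [[-14.9,-38.5,7,0,0,0,0],[-14.9,-38.5,7,0,0,0,0],[-14.9,-38.5,7,0,0,0,0],[-14.9,-38.5,7,0,0,0,0],[-14.9,-38.5,7,0,0,0,0],[-14.9,-38.5,7,0,0,0,0],[-14.9,-38.5,7,0,0,0,0],[-14.9,-38.5,7,0,0,0,0]],
])

```text
time_s: 1.8
eef_pos: [0.5619, -0.0455, 0.2529]
eef_rot: [0.0, -0.097, 0.995, 0.0]
wrist_force: [1.0, 0.7, 0.3]
opening: 0.003
```

Request:
apply_moves([
  [[0,0,0,0,0,0,0],[0,0,0,0,0,0,0],[0,0,0,0,0,0,0]],
])

```text
time_s: 2.1
eef_pos: [0.5608, -0.0429, 0.2534]
eef_rot: [-0.0, -0.097, 0.995, 0.0]
wrist_force: [-0.1, -0.1, -0.8]
opening: -0.003
```

Run:
```python
from h import *
x,y,s=push(.3,off=.033); o,p,R=pose(); print(o["time_s"],p,o["opening"],to(x,y,.2,s),to(x,y,.091,s))
print(get_calibration("wrist"))
for n in ("wrist",): cv2.imwrite("pics/w1.png",camera(n)[:,:,::-1])
```

```text
2.1 [ 0.56084884 -0.04286123  0.25336571] -0.0031457417798418374 [-8.310e-01 -1.943e+00  5.335e+00  1.000e-03 -0.000e+00  0.000e+00] [-8.3500e-01 -1.9490e+00  1.6235e+01  1.0000e-03 -0.0000e+00  0.0000e+00]
{'vertical_fov': 65.70646984690485, 'cx': 322.5185147576467, 'cy': 199.74896553661523, 'R': array([[-1.94320389e-01,  9.80938115e-01,  4.19503435e-05],
       [ 9.40280903e-01,  1.86254154e-01,  2.84923172e-01],
       [ 2.79484186e-01,  5.54058269e-02, -9.58550355e-01]]), 't': array([ 0.15031012, -0.55746284,  0.22768147])}
```

View pics/w1.png

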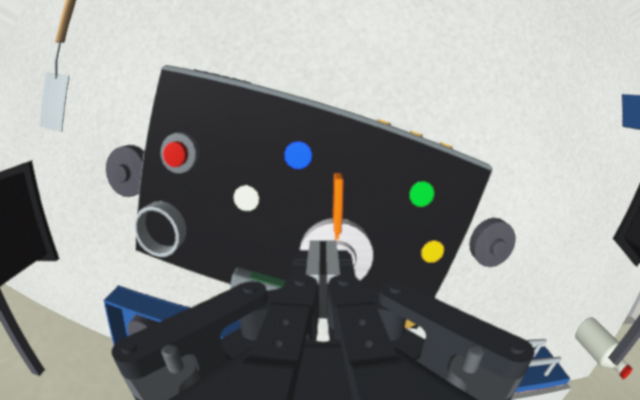

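The wrist view shows the orange tab from (338,177) to (337,237), green at (422,194), blue at (298,155) and red at (175,154). I'll check these against the measured positions.

```bash
cat >> h.py <<'E'
def fat(u,v,z):
    c=get_calibration("wrist"); f=200/np.tan(np.radians(c["vertical_fov"])/2)
    d=np.array([u-c["cx"],v-c["cy"]]); r=np.hypot(*d); t=r/f
    k=c["R"].T@np.r_[d/r*np.sin(t),np.cos(t)]; o=-c["R"].T@c["t"]; return o+k*(z-o[2])/k[2]
def ang(p):
    d=p[:2]-A; return (np.arctan2(d[1],d[0])-np.arctan2(Y[1],Y[0])-np.pi+np.pi)%(2*np.pi)-np.pi, np.hypot(*d)
E
python3 - <<'E'
from h import *
for n,u,v,z in [("tip",338,177,.096),("root",337.5,232,.096),("green",422,194,.064),("blue",298,155,.064),("red",175,154,.085),("red9",175,154,.09)]:
    p=fat(u,v,z); print(n,p.round(4),ang(p))
# red height: triangulate top+scene+wrist
os=[];
c=get_calibration("wrist")
L=[ray("top",381.4,177.4),ray("scene",288.9,248.5)]
q=fat(175,154,0);o=-c["R"].T@c["t"];L.append((o,q-o))
M=np.zeros((3,3));b=np.zeros(3)
for o,d in L:
    d=d/np.linalg.norm(d);P=np.eye(3)-np.outer(d,d);M+=P;b+=P@o
print("red",np.linalg.solve(M,b))
x,y,s=push(.3,off=.033);print(x,y)
E
```

```text
tip [ 0.5475 -0.0298  0.096 ] (np.float64(0.2804082209367351), np.float64(0.090918099373679))
root [ 0.6015 -0.0187  0.096 ] (np.float64(0.23835078384382946), np.float64(0.03582467210043036))
green [0.5538 0.067  0.064 ] (np.float64(-0.6665346009665063), np.float64(0.11616286957482988))
blue [ 0.5394 -0.0716  0.064 ] (np.float64(0.6390027458133734), np.float64(0.1133437963308086))
red [ 0.5566 -0.1971  0.085 ] (np.float64(1.2626852870017782), np.float64(0.19993920278534058))
red9 [ 0.5555 -0.1947  0.09  ] (np.float64(1.2525008158440176), np.float64(0.19819852567427157))
red [ 0.55715311 -0.20121658  0.07896704]
0.5727352285236597 -0.06029297081732547
```

Consistent: the tab is at +0.28 rad and green at -0.65. I'll descend to the right of the tab.

Request:
apply_moves([
  [[-0.8,-1.95,3,0,0,0,0],[-0.8,-1.95,7,0,0,0,0],[-0.8,-1.95,11,0,0,0,0],[-0.8,-1.95,14,0,0,0,0],[-0.8,-1.95,16,0,0,0,0],[-0.8,-1.95,16,0,0,0,0]],
])

```text
time_s: 2.75
eef_pos: [0.5704, -0.0591, 0.0908]
eef_rot: [-0.003, -0.098, 0.995, 0.001]
wrist_force: [-0.1, -0.5, -0.0]
opening: 0.001
```

Run:
```python
from h import *
o,p,R=pose(); print(o["time_s"],p,o["wrist_force"])
for a in np.linspace(.25,-.65,16): print(round(a,2),to(*push(a)[:2],.092,push(a)[2])[[0,1,2,5]])
```

```text
2.75 [ 0.57036008 -0.05906747  0.09080926] [-0.11494386 -0.49009542 -0.00696556]
0.25 [-0.128  1.646 -0.115  0.052]
0.19 [-0.053  2.086 -0.114  0.112]
0.13 [-0.004  2.529 -0.112  0.172]
0.07 [ 0.019  2.974 -0.111  0.232]
0.01 [ 0.014  3.42  -0.11   0.292]
-0.05 [-0.017  3.865 -0.108  0.352]
-0.11 [-0.075  4.307 -0.107  0.412]
-0.17 [-0.159  4.745 -0.107  0.472]
-0.23 [-0.27   5.177 -0.106  0.532]
-0.29 [-0.406  5.602 -0.106  0.592]
-0.35 [-0.567  6.018 -0.105  0.652]
-0.41 [-0.753  6.423 -0.105  0.712]
-0.47 [-0.963  6.817 -0.105  0.772]
-0.53 [-1.196  7.197 -0.105  0.832]
-0.59 [-1.452  7.562 -0.105  0.892]
-0.65 [-1.729  7.912 -0.106  0.952]
```

Request:
apply_moves([
  [[-0.1,1.2,0,0,0,0,0],[-0.1,1.65,0,0,0,0.05,0],[-0.05,2.1,0,0,0,0.11,0],[0,2.5,0,0,0,0.17,0],[0,2.95,0,0,0,0.23,0],[0,3.4,0,0,0,0.29,0],[0,3.85,0,0,0,0.35,0],[-0.1,4.3,0,0,0,0.41,0]],
])

```text
time_s: 3.55
eef_pos: [0.5662, -0.0179, 0.0958]
eef_rot: [0.001, 0.108, 0.994, -0.0]
wrist_force: [-2.5, -2.5, 0.2]
opening: 0.003
```

Run:
```python
from h import *
o,p,R=pose(); print(o["time_s"],p,o["wrist_force"])
for a in np.linspace(-.17,-.65,9): print(round(a,2),to(*push(a)[:2],.092,push(a)[2])[[0,1,2,5]])
```

```text
3.55 [ 0.56615056 -0.01793345  0.09581443] [-2.468475   -2.53569014  0.24265851]
-0.17 [0.463 0.484 0.38  0.058]
-0.23 [0.535 0.924 0.379 0.118]
-0.29 [0.581 1.368 0.379 0.178]
-0.35 [0.6   1.813 0.379 0.238]
-0.41 [0.593 2.259 0.378 0.298]
-0.47 [0.559 2.704 0.378 0.358]
-0.53 [0.498 3.145 0.378 0.418]
-0.59 [0.411 3.583 0.378 0.478]
-0.65 [0.297 4.014 0.378 0.538]
```

Request:
apply_moves([
  [[0.2,0.5,0.2,0,0,0.06,0],[0.3,0.9,0.2,0,0,0.12,0],[0.4,1.35,0.2,0,0,0.18,0],[0.4,1.8,0.2,0,0,0.24,0],[0.4,2.25,0.2,0,0,0.3,0],[0.4,2.7,0.2,0,0,0.36,0],[0.3,3.1,0.2,0,0,0.42,0],[0.3,3.1,0.2,0,0,0.42,0]],
])

```text
time_s: 4.35
eef_pos: [0.5706, 0.0133, 0.094]
eef_rot: [0.002, 0.312, 0.95, 0.0]
wrist_force: [0.0, -0.4, -0.9]
opening: 0.002
```

Run:
```python
from h import *
o,p,R=pose(); print(o["time_s"],p,o["wrist_force"])
for a in (-.53,-.59,-.65): print(round(a,2),to(*push(a)[:2],.092,push(a)[2])[[0,1,2,5]])
print([fat(320,300,.09)])
cv2.imwrite("pics/w2.png",camera("wrist")[:,:,::-1])
```

```text
4.35 [0.57057521 0.01332339 0.09395379] [ 0.01767717 -0.37710998 -0.88767345]
-0.53 [ 0.233 -0.106  0.194  0.001]
-0.59 [0.331 0.329 0.195 0.061]
-0.65 [0.402 0.769 0.195 0.121]
[array([0.58390235, 0.00284737, 0.09      ])]
```

View pics/w2.png

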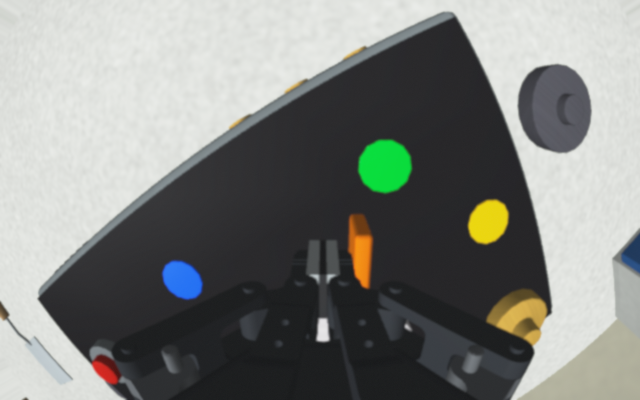

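The tab's tip top edge is near (358,215) and green is at (385,166), so the tab is still short of green.

Run:
```python
from h import *
for n,u,v,z in [("tipL",349,215,.096),("tipR",367,215,.096),("green",385,166,.064),("yellow",488,221,.064),("blue",182,280,.064)]:
    p=fat(u,v,z); print(n,p.round(4),ang(p))
```

```text
tipL [0.5529 0.0404 0.096 ] (np.float64(-0.46895781020654503), np.float64(0.10018611609703931))
tipR [0.5574 0.0465 0.096 ] (np.float64(-0.5445894585247961), np.float64(0.10000163251621032))
green [0.5532 0.066  0.064 ] (np.float64(-0.6566577708033337), np.float64(0.11588756287869474))
yellow [0.6167 0.1004 0.064 ] (np.float64(-1.2900101343092367), np.float64(0.11617016067673434))
blue [ 0.5392 -0.0715  0.064 ] (np.float64(0.637337806664684), np.float64(0.11343763452335233))
```

Request:
apply_moves([
  [[0.1,0.4,0,0,0,0.06,0],[0.1,0.7,0,0,0,0.1,0],[0.1,1.0,0,0,0,0.14,0],[0.1,1.0,0,0,0,0.14,0],[0.1,1.0,0,0,0,0.14,0]],
])

```text
time_s: 4.9
eef_pos: [0.5748, 0.0211, 0.0922]
eef_rot: [0.001, 0.377, 0.926, 0.0]
wrist_force: [0.6, -0.2, 0.1]
opening: -0.001
```

Request:
apply_moves([
  [[0,-0.8,0,0,0,0,0],[0,-1.5,0,0,0,0,0],[0,-1.5,-3,0,0,0,0],[0,-1.5,-7,0,0,0,0],[0,-1.5,-11,0,0,0,0],[0,-1.5,-11,0,0,0,0],[0,-1.5,-11,0,0,0,0]],
])

```text
time_s: 5.6
eef_pos: [0.5642, 0.0095, 0.2026]
eef_rot: [0.001, 0.378, 0.926, 0.0]
wrist_force: [-0.7, 0.7, -1.1]
opening: 0.001
```

Run:
```python
from h import *
o,p,R=pose(); print(o["time_s"],p,o["wrist_force"])
im=camera("wrist")
h=cv2.cvtColor(im,cv2.COLOR_RGB2HSV)
cv2.imwrite("pics/w3.png",im[:,:,::-1])
print(to(.557,-.201,.15,1.3))
```

```text
5.6 [0.56421373 0.00953769 0.20257416] [-0.66188586  0.66513119 -1.13260449]
[-14.315 -15.482   5.102  -0.     -0.     -0.505]
```

View pics/w3.png

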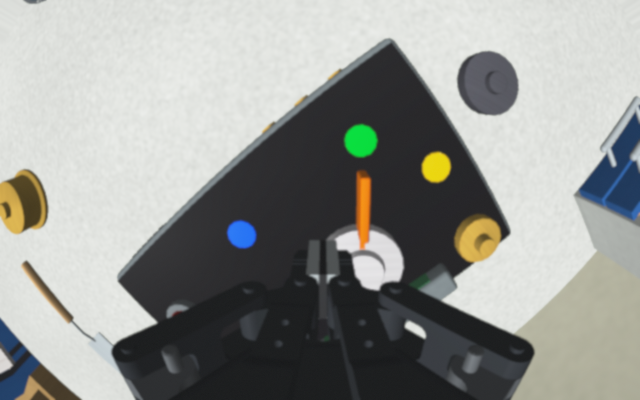

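The tab, with its tip at (363,173), lines up with green at (361,141). I'll check the angle, then go to the button.

Run:
```python
from h import *
for n,u,v,z in [("tip",363,173,.096),("root",363,236,.096),("green",361,141,.064)]:
    p=fat(u,v,z); print(n,p.round(4),ang(p))
t=fat(363,173,.096)[:2]; r=fat(363,236,.096)[:2]; g=fat(361,141,.064)[:2]
for a in(A,r):
    d=(t-a)/np.linalg.norm(t-a); e=g-a; print("offset mm",1e3*(d[0]*e[1]-d[1]*e[0]))
```

```text
tip [0.5665 0.0503 0.096 ] (np.float64(-0.6341807285554188), np.float64(0.09541187136450707))
root [0.6048 0.0156 0.096 ] (np.float64(-0.6384945015135091), np.float64(0.04370852790795943))
green [0.5527 0.0664 0.064 ] (np.float64(-0.6563709910281048), np.float64(0.11650066665674799))
offset mm -2.5849682161051475
offset mm -2.6617504399677197
```

Request:
apply_moves([
  [[-14.3,-15.5,3,0,0,-0.5,0],[-14.3,-15.5,3,0,0,-0.5,0],[-14.3,-15.5,3,0,0,-0.5,0],[-14.3,-15.5,3,0,0,-0.5,0],[-14.3,-15.5,3,0,0,-0.5,0],[-14.3,-15.5,3,0,0,-0.5,0],[-14.3,-15.5,3,0,0,-0.5,0],[-14.3,-15.5,3,0,0,-0.5,0]],
])

```text
time_s: 6.45
eef_pos: [0.5569, -0.1993, 0.1705]
eef_rot: [-0.001, 0.137, 0.991, 0.001]
wrist_force: [0.4, -0.1, 1.3]
opening: -0.001
```

Run:
```python
from h import *
o,p,R=pose(); print(o["time_s"],p,o["wrist_force"],to(.557,-.201,.11,1.3))
im=camera("wrist"); cv2.imwrite("pics/w4.png",im[:,:,::-1])
```

```text
6.45 [ 0.55692366 -0.19933517  0.1704647 ] [ 0.36434932 -0.06420009  1.29682606] [-6.400e-02 -1.640e-01  6.046e+00  1.000e-03 -2.000e-03 -4.000e-03]
```

View pics/w4.png

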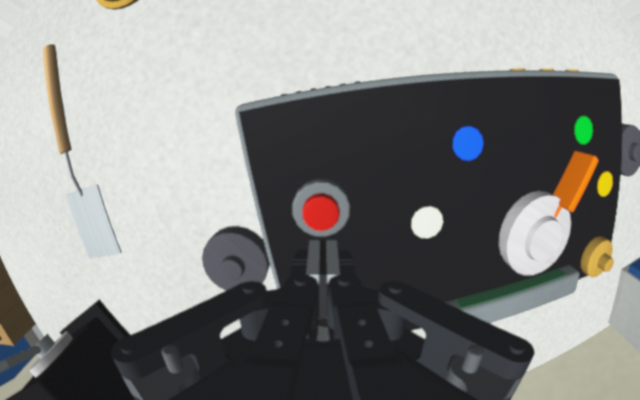

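Run:
```python
from h import *
for z in (.075,.08,.085,.09): print(fat(321,212,z))
```

```text
[ 0.55916476 -0.20015399  0.075     ]
[ 0.55753357 -0.19966954  0.08      ]
[ 0.55590239 -0.1991851   0.085     ]
[ 0.5542712  -0.19870066  0.09      ]
```

The button is directly under the tool. I'll descend in small steps and watch the force.

Request:
apply_moves([
  [[0,0,3,0,0,0,0],[0,0,5.5,0,0,0,0],[0,0,5.5,0,0,0,0],[0,0,5.5,0,0,0,0]],
])

```text
time_s: 6.9
eef_pos: [0.5575, -0.1996, 0.1166]
eef_rot: [-0.0, 0.137, 0.991, 0.0]
wrist_force: [0.5, 1.2, 1.0]
opening: 0.002
```

Request:
apply_moves([
  [[0,0,0.3,0,0,0,0],[0,0,0.6,0,0,0,0],[0,0,0.6,0,0,0,0]],
])

```text
time_s: 7.2
eef_pos: [0.5577, -0.2007, 0.111]
eef_rot: [0.0, 0.137, 0.991, -0.0]
wrist_force: [0.3, -0.4, -0.3]
opening: -0.002
```

Request:
apply_moves([
  [[0,0,0.3,0,0,0,0],[0,0,0.3,0,0,0,0],[0,0,0.3,0,0,0,0]],
])

```text
time_s: 7.5
eef_pos: [0.5574, -0.2007, 0.1074]
eef_rot: [-0.0, 0.138, 0.99, 0.0]
wrist_force: [-0.0, -0.8, 0.0]
opening: -0.002
```

Request:
apply_moves([
  [[0,0,0.2,0,0,0,0],[0,0,0.2,0,0,0,0],[0,0,0.2,0,0,0,0]],
])

```text
time_s: 7.8
eef_pos: [0.5574, -0.2006, 0.1053]
eef_rot: [-0.0, 0.137, 0.991, 0.0]
wrist_force: [-0.7, 0.2, 0.7]
opening: -0.003
```

Request:
apply_moves([
  [[0,0,0.2,0,0,0,0],[0,0,0.2,0,0,0,0],[0,0,0.2,0,0,0,0]],
])

```text
time_s: 8.1
eef_pos: [0.5574, -0.2007, 0.1033]
eef_rot: [-0.0, 0.137, 0.991, 0.0]
wrist_force: [0.6, -0.0, 0.4]
opening: -0.002
```

Request:
apply_moves([
  [[0,0,0.2,0,0,0,0],[0,0,0.2,0,0,0,0],[0,0,0.2,0,0,0,0]],
])

```text
time_s: 8.4
eef_pos: [0.5575, -0.2008, 0.1016]
eef_rot: [0.0, 0.137, 0.991, -0.0]
wrist_force: [0.0, 0.4, 2.0]
opening: -0.0
```

Request:
apply_moves([
  [[0,0,0.2,0,0,0,0],[0,0,0.2,0,0,0,0],[0,0,0.2,0,0,0,0]],
])

```text
time_s: 8.7
eef_pos: [0.5576, -0.2008, 0.0996]
eef_rot: [0.0, 0.137, 0.991, -0.0]
wrist_force: [0.4, 0.2, 2.6]
opening: -0.001
```

Request:
apply_moves([
  [[0,0,0.2,0,0,0,0],[0,0,0.2,0,0,0,0],[0,0,0.2,0,0,0,0]],
])

```text
time_s: 9.0
eef_pos: [0.5576, -0.2008, 0.0976]
eef_rot: [0.0, 0.138, 0.99, -0.0]
wrist_force: [0.2, 0.7, 4.1]
opening: -0.007
```

Request:
apply_moves([
  [[0,0,0.15,0,0,0,0],[0,0,0.15,0,0,0,0],[0,0,0.15,0,0,0,0]],
])

```text
time_s: 9.3
eef_pos: [0.5577, -0.2008, 0.097]
eef_rot: [0.0, 0.137, 0.991, -0.0]
wrist_force: [-2.6, 0.8, 11.2]
opening: -0.003
```

The force ran along the spring slope and then stiffened to 11 N after about 6 mm of travel, so the button is bottomed. I'll retreat now.

Request:
apply_moves([
  [[0,0,-1,0,0,0,0],[0,0,-3,0,0,0,0],[0,0,-6,0,0,0,0],[0,0,-10,0,0,0,0],[0,0,-12,0,0,0,0],[0,0,-12,0,0,0,0],[0,0,-12,0,0,0,0],[0,0,-12,0,0,0,0]],
])

```text
time_s: 10.1
eef_pos: [0.5563, -0.2001, 0.2138]
eef_rot: [-0.002, 0.137, 0.991, 0.001]
wrist_force: [-0.8, 0.3, -0.1]
opening: 0.002
```

Run:
```python
from h import *
o,p,R=pose(); print(o["time_s"],p,o["wrist_force"],abs(np.array(o["dq"])).max())
im=camera("wrist"); cv2.imwrite("pics/w5.png",im[:,:,::-1])
```

```text
10.1 [ 0.55632444 -0.20006402  0.2137881 ] [-0.75648849  0.28414818 -0.06731212] 0.009225284197301755
```

View pics/w5.png

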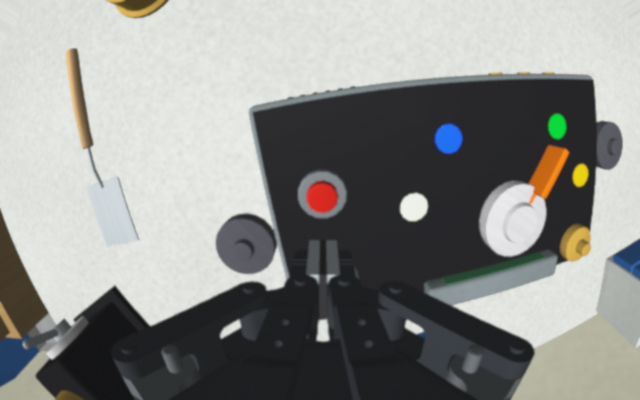

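The button, at (321,197), has sprung back up. The tab still points at green (557,126), the arm is clear, and the bystanders in view stand as before.

```bash
python3 -c "
from bench import *
hand_in()"
```

```text
the job is handed in; nothing more can be done
```

I turned the selector clockwise with the closed fingers from about +0.28 rad to about -0.64 rad, then pressed the red button once. I backed off and handed the job in at about 10 s of the 51 s allowed. The hand-in gave no verdict.

- **Tab:** the wrist camera put its centre line about 2.6 mm from the centre of the green mark, against the 14 mm allowed. I measured this before pressing. Afterwards I only looked at the picture, in which the tab still pointed at green.
- **Button:** the force climbed with the spring to about 4 N, then jumped to 11 N after roughly 6 mm of travel, so I take it as fully down. The joint value itself could not be read. In the last picture the button looked sprung back up.
- **Arm:** it finished about 11 cm above the button, touching nothing, with the wrist force below 1 N.
- **Loose things:** those visible in the last picture looked undisturbed. The cutting ring and gauge stand were out of that view, so I did not check them at the end, but I never worked near them at low height.

None of my checks disagreed with one another by more than about 5 mm.

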